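Kitchen canisters back on their ledge in order of height

ROBOT

A 7-joint arm with a two-finger parallel gripper is mounted at the origin on the work surface. World frame = base frame: x ahead of the robot, y to its left, z up, the work surface at z = 0. Lengths are in m, angles in rad, forces in N, time in s.
With the tool pointing down it reaches from about 0.425 to 1.025 m from the base axis. Payload 9.4 kg.
Tool frame: the origin (TCP) lies between the finger pads; the fingertips stand 19 mm ahead of it and the grasp point (between the pads) is the TCP; z points along the fingers, y is the line along which they close (so a half turn about z gives the same grasp; the last joint's range is limited). The gripper opens to 93 mm and grips with 3 to 60 N. Pads are 15 mm wide; open, the fingers measure 128 mm over their backs; the gripper's body (75 mm by 188 mm) begins 65 mm behind the grasp point.
Start: joints at [1.158, 0.599, -0.003, 1.599, 0.002, 0.943, -0.08], TCP at [0.239, -0.685, 0.238] pointing down, gripper open.
Joint ranges: [-2.57, 2.57], [-0.35, 1.97], [-1.29, 1.29], [0.11, 2.56], [-1.05, 4.19], [0.11, 1.86], [-2.63, 2.63]. Speed limits (rad/s): [2.22, 2.22, 3.01, 3.01, 3.14, 3.14, 3.14].

INTERFACE

Orientations are given as a unit quaternion [x, y, z, w].
In Python, from bench import r, vision, order gives the robot as it stands. The module is installed in compiled form; this text tells all that it offers.
- The arm moves only by the tool move_arm, never from a script. Its argument "increments" is a list of rows, each an object with "grip": the opening, from -1 (shut) to 1 (fully open); "slide": the shift along the tool's x, y, z in cm, a list of three; "twist": the turn about the tool's z in degrees. A call has 1 to 10 rows; each row shifts and turns the commanded pose from where the row before left it, along the tool's axes as they then stand; what a row does not reach is not made up. A row lasts 1/8 s, in which the tool goes at most 62.5 mm and 10.7 degrees, less where a joint would pass 70% of its speed; a pose out of reach is approached as far as the arm can. A call with a gripper value outside its range is refused whole. The fingers move at their own pace and stop on an object; "grip_force" is the grip in N (left out, the last holds). Time passes only in rows, so rows that do not move let the fingers close. It gives the time, the measured TCP pose, the force, the opening and the grip force at its end, in the units of the state.
- r.sense(): the state, without advancing time (a new reading comes with each control period).
- vision.capture(name): name is "scene" or "top" or "wrist"; returns a dict with "frame" (400x640x3 uint8, blue, green, red), "fx", "fy", "cx", "cy" (pixels), "R" (3x3) and "t" (3): a world point X has camera coordinates R X + t; the wrist camera has in their place "mount" (4x4, takes a point from camera to tool coordinates, whose origin is the TCP and whose axes are the flange's). Camera axes: x right, y down, z forward; pixel columns grow to the right and rows downward; lengths in m; the calibration is good to about 2 mm. A picture is of the moment at which its call begins: read the wrist's pose just before it. There is no depth.
- order.job_done(): hands the job in; it is judged then, once.
The state is a dict: "t": time; "joints": joint angles; "dq": joint speeds; "joint_torque": joint torques, N m; "position": TCP position; "tcp_rot": TCP orientation; "force": force on the tool from outside, world axes, zero at the start; "ft_torque": the same for the moment, N m; "finger_gap": finger opening in m; "grip_force": force on a finger pad.
Only numpy, scipy, OpenCV 4.12 (cv2) and the standard library are available. Lean on these libraries where they do the work, as an engineer would, in place of code of your own. Each camera call takes 0.05 s, during which the arm holds its last target. There are 200 camera calls.

TASK

Put the four steel canisters back on the ledge in order of height, each standing upright in the middle of its own cork coaster, the tallest next to the kettle and the shortest at the other end, by the spray bottle. Set them down without dropping them or knocking any over, and leave the kettle and the spray bottle where they stand.

Things in the scene. Friction and masses are not known exactly. Their poses are not given: they have to be found in the camera images.
- canister_tall: The tallest and widest of four round, closed steel kitchen canisters with white lids (lid and can are one rigid piece, straight-sided): 62 mm in diameter, 130 mm high overall including the flat 12 mm lid, about 260 g. Stands upright on the counter (z = 0) at the start. Origin: centre of the underside; z up the axis. Round, so its yaw does not matter.
- canister_medium_tall: The second tallest of four round, closed steel kitchen canisters with white lids (lid and can are one rigid piece, straight-sided): 57 mm in diameter, 110 mm high overall including the flat 12 mm lid, about 210 g. Stands upright on the counter (z = 0) at the start. Origin: centre of the underside; z up the axis. Round, so its yaw does not matter.
- canister_medium_short: The second shortest of four round, closed steel kitchen canisters with white lids (lid and can are one rigid piece, straight-sided): 51 mm in diameter, 90 mm high overall including the flat 12 mm lid, about 160 g. Stands upright on the counter (z = 0) at the start. Origin: centre of the underside; z up the axis. Round, so its yaw does not matter.
- canister_short: The shortest and narrowest of four round, closed steel kitchen canisters with white lids (lid and can are one rigid piece, straight-sided): 45 mm in diameter, 70 mm high overall including the flat 12 mm lid, about 120 g. Stands upright on the counter (z = 0) at the start. Origin: centre of the underside; z up the axis. Round, so its yaw does not matter.
- coaster_1: One of four identical cork coasters, 76 mm across, in a straight row (spaced about 92 mm) fixed on a dark wooden ledge 110 mm deep, 400 mm long. Which of the row has this name varies. Origin: centre of underside, 16 mm above the counter (top face at 20 mm); y along the row, x across it, away from the robot. A thin steel rail, top 43 mm above the counter, runs about 49 mm beyond the row.
- coaster_2: One of four identical cork coasters, 76 mm across, in a straight row (spaced about 92 mm) fixed on a dark wooden ledge 110 mm deep, 400 mm long. Which of the row has this name varies. Origin: centre of underside, 16 mm above the counter (top face at 20 mm); y along the row, x across it, away from the robot. A thin steel rail, top 43 mm above the counter, runs about 49 mm beyond the row.
- coaster_3: One of four identical cork coasters, 76 mm across, in a straight row (spaced about 92 mm) fixed on a dark wooden ledge 110 mm deep, 400 mm long. Which of the row has this name varies. Origin: centre of underside, 16 mm above the counter (top face at 20 mm); y along the row, x across it, away from the robot. A thin steel rail, top 43 mm above the counter, runs about 49 mm beyond the row.
- coaster_4: One of four identical cork coasters, 76 mm across, in a straight row (spaced about 92 mm) fixed on a dark wooden ledge 110 mm deep, 400 mm long. Which of the row has this name varies. Origin: centre of underside, 16 mm above the counter (top face at 20 mm); y along the row, x across it, away from the robot. A thin steel rail, top 43 mm above the counter, runs about 49 mm beyond the row.
- kettle: White electric kettle on its black base, 152 mm in diameter at the foot, 214 mm high, handle sticking out to 132 mm from the axis on the side away from the robot. Stands on the counter at one end of the ledge, left or right, in line with the row, its axis about 155 mm from the nearest coaster's centre. Origin: centre of its underside. To be left alone.
- spray_bottle: White trigger spray bottle with a blue label and blue head, 55 mm by 88 mm (88 mm along its y), 216 mm high, loose on the counter at the other end of the ledge from the kettle, about 155 mm from the nearest coaster's centre. Origin: centre of its underside. To be left alone.
Mind the look-alikes: they are no part of the job. What is shaped like the canister_short but orange is not meant. Leave any red look-alike of the canister_medium_short alone.

How it is judged:
At the end, for the whole second after the job is handed in: Each canister stands upright (within 0.1 rad) and at rest on a coaster of its own, its axis within 12 mm of the coaster's centre; counted from the kettle the order is tall, medium tall, medium short, short ((horizontal distance between canister_tall and coaster_1 below 0.012 m or horizontal distance between canister_tall and coaster_2 below 0.012 m or horizontal distance between canister_tall and coaster_3 below 0.012 m or horizontal distance between canister_tall and coaster_4 below 0.012 m) and horizontal distance between canister_tall and kettle between 0.109 and 0.201 m and height (world z) of canister_tall between 0.015 and 0.025 m and angle between each of canister_tall, canister_medium_tall, canister_medium_short, canister_short's own z axis and vertical below 0.1 rad and linear speed of each of canister_tall, canister_medium_tall, canister_medium_short, canister_short below 0.02 m/s and angular speed of each of canister_tall, canister_medium_tall, canister_medium_short, canister_short below 0.2 rad/s and (horizontal distance between canister_medium_tall and coaster_1 below 0.012 m or horizontal distance between canister_medium_tall and coaster_2 below 0.012 m or horizontal distance between canister_medium_tall and coaster_3 below 0.012 m or horizontal distance between canister_medium_tall and coaster_4 below 0.012 m) and horizontal distance between canister_medium_tall and kettle between 0.201 and 0.293 m and height (world z) of canister_medium_tall between 0.015 and 0.025 m and (horizontal distance between canister_medium_short and coaster_1 below 0.012 m or horizontal distance between canister_medium_short and coaster_2 below 0.012 m or horizontal distance between canister_medium_short and coaster_3 below 0.012 m or horizontal distance between canister_medium_short and coaster_4 below 0.012 m) and horizontal distance between canister_medium_short and kettle between 0.293 and 0.385 m and height (world z) of canister_medium_short between 0.015 and 0.025 m and (horizontal distance between canister_short and coaster_1 below 0.012 m or horizontal distance between canister_short and coaster_2 below 0.012 m or horizontal distance between canister_short and coaster_3 below 0.012 m or horizontal distance between canister_short and coaster_4 below 0.012 m) and horizontal distance between canister_short and kettle between 0.385 and 0.477 m and height (world z) of canister_short between 0.015 and 0.025 m); the robot touches nothing.
It fails at once if a canister is knocked over (leans more than 0.7 rad) (angle between any of canister_tall, canister_medium_tall, canister_medium_short, canister_short's own z axis and vertical above 0.7 rad).
It fails at once if the kettle or the spray bottle is moved more than 15 mm (distance of any of kettle, spray_bottle from where it was at the start of the episode above 0.015 m).
It fails at once if a canister is let go in the air, its foot more than 20 mm above the coasters' tops ((height (world z) of canister_tall above 0.04 m and contact force between the fingers and canister_tall below 0.05 N) or (height (world z) of canister_medium_tall above 0.04 m and contact force between the fingers and canister_medium_tall below 0.05 N) or (height (world z) of canister_medium_short above 0.04 m and contact force between the fingers and canister_medium_short below 0.05 N) or (height (world z) of canister_short above 0.04 m and contact force between the fingers and canister_short below 0.05 N)).
It also fails if it takes over 106 s, if anything falls off the work surface, if the arm or the gripper's body presses on something with over 40 N, if the wrist force passes 120 N, or if a joint passes its speed limit or range.

## Working session

There is one attempt and no reset: what is moved stays moved. The work goes in short steps, Python scripts to look and compute and a tool call to move; the robot and the scene stay as the last step left them, time stands still between calls to the robot, and variables do not carry over. Pictures are saved under pics/ and viewed, at most 14 in all, crops included, and the job is handed in when it is done.

Besides the shell and the picture viewer there is one more tool, called after "Emit:" by a JSON object that holds its "op" and its "data", one argument or row to a line. move_arm: Moves the arm, as the interface text tells. Its arguments: {"type":"object","properties":{"increments":{"type":"array"},"grip_force":{"type":"number"}},"required":["increments"]}

```bash
mkdir -p pics
python3 - <<'E'
from bench import r,vision
import cv2,pickle
for n in("scene","top"):
    c=vision.capture(n);cv2.imwrite(f"pics/{n}0.png",c["frame"]);pickle.dump(c,open(n+".pkl","wb"))
    print(n,c["fx"],c["cx"],c["cy"],c["R"],c["t"])
s=r.sense();print(s["t"],s["position"],s["tcp_rot"],s["finger_gap"])
E
```

```text
scene 447.70601796340026 319.6537594741989 191.14671865792425 [[ 0.56391191  0.82559261 -0.02000504]
 [ 0.59260523 -0.42140631 -0.68646614]
 [-0.57517162  0.37525134 -0.72688654]] [-0.31623822 -0.24711318  1.51309379]
top 438.0724633732106 323.180914056816 199.82352438442285 [[ 4.90085779e-03 -9.99987581e-01  9.04823349e-04]
 [-9.96688056e-01 -4.95813121e-03 -8.11685698e-02]
 [ 8.11720481e-02 -5.04031007e-04 -9.96699977e-01]] [0.03220097 0.53323679 1.16133559]
0.1 [ 0.23876274 -0.68413554  0.23686044] [ 9.85929976e-01  1.67157490e-01 -1.84205329e-04 -6.49861537e-04] 0.09308805737042675
```

View pics/scene0.png

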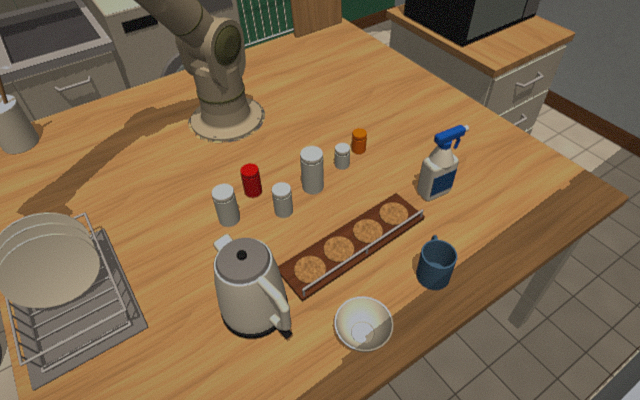

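View pics/top0.png

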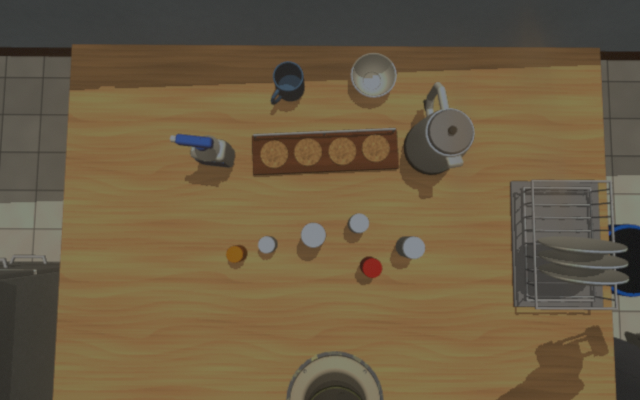

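Top view: the kettle is at the right (440,140) and the spray bottle at the left (210,150). The coasters are at (274,154), (308,152), (342,150) and (376,148). White lids are at (266,244), (313,235), (359,224) and (413,247). The look-alikes are orange at (235,254) and red at (371,267). By lid size, they should be short, tall, medium-short and medium-tall; I'll measure to confirm.

```bash
cat > h.py <<'E'
import numpy as np,cv2
def cast(c,u,v,z):
    d=c["R"].T@np.array([(u-c["cx"])/c["fx"],(v-c["cy"])/c["fy"],1]);o=-c["R"].T@c["t"]
    return o+d*(z-o[2])/d[2]
def proj(c,X):
    p=c["R"]@np.array(X)+c["t"];return c["fx"]*p[0]/p[2]+c["cx"],c["fy"]*p[1]/p[2]+c["cy"]
E
python3 - <<'E'
from h import *
import pickle
c=pickle.load(open("top.pkl","rb"));f=c["frame"];sc=pickle.load(open("scene.pkl","rb"))
hsv=cv2.cvtColor(f,cv2.COLOR_BGR2HSV)
roi=np.zeros(f.shape[:2],np.uint8);roi[205:265,250:430]=255
m=((hsv[...,1]<45)&(hsv[...,2]>130)).astype(np.uint8)*roi
cs=[k for k in cv2.findContours(m,0,2)[0] if cv2.contourArea(k)>60]
H={"S":(.07,45),"MS":(.09,51),"MT":(.11,57),"T":(.13,62)}
for k in cs:
    (u,v),(a,b),_=cv2.fitEllipse(k);A=cv2.contourArea(k);print("lid",u,v,a,b,A)
    for n,(h,d) in H.items():
        p=cast(c,u,v,h);s=(c["R"]@p+c["t"])[2]/c["fx"]*1000
        print("  ",n,p.round(4),"diam",(s*(a+1)).round(1),(s*(b+1)).round(1),d,"scene px foot/top",np.round(proj(sc,[p[0],p[1],0])),np.round(proj(sc,p)))
lab=cv2.inRange(hsv,(8,80,110),(22,255,255)); roi[:]=0;roi[134:172,256:394]=255
m=cv2.morphologyEx(lab&roi,cv2.MORPH_OPEN,np.ones((5,5)))
for k in cv2.findContours(m,0,2)[0]:
    if cv2.contourArea(k)<200: continue
    (u,v),(a,b),_=cv2.fitEllipse(k);p=cast(c,u,v,.02);print("coaster",u,v,a,b,p.round(4),a*(c["R"]@p+c["t"])[2]/c["fx"])
big=np.vstack([cv2.resize(f[195:275,220:440],None,fx=3.4,fy=3.4,interpolation=2)]);cv2.imwrite("pics/crop1.png",big)
E
```

```text
lid 413.8437194824219 247.20448303222656 19.989795684814453 20.481616973876953 310.0
   S [ 0.4082 -0.1985  0.07  ] diam 53.9 55.2 45 scene px foot/top [227. 220.] [222. 203.]
   MS [ 0.4087 -0.1944  0.09  ] diam 52.9 54.2 51 scene px foot/top [228. 220.] [222. 197.]
   MT [ 0.4093 -0.1902  0.11  ] diam 52.0 53.2 57 scene px foot/top [230. 219.] [222. 191.]
   T [ 0.4098 -0.1861  0.13  ] diam 51.0 52.2 62 scene px foot/top [231. 219.] [223. 185.]
lid 265.799560546875 244.22140502929688 14.311854362487793 14.720292091369629 160.5
   S [0.414  0.1817 0.07  ] diam 39.3 40.4 45 scene px foot/top [342. 165.] [342. 147.]
   MS [0.4144 0.1791 0.09  ] diam 38.6 39.7 51 scene px foot/top [341. 165.] [342. 142.]
   MT [0.4148 0.1765 0.11  ] diam 37.9 38.9 57 scene px foot/top [341. 166.] [341. 137.]
   T [0.4152 0.1739 0.13  ] diam 37.2 38.2 62 scene px foot/top [340. 166.] [341. 132.]
lid 312.7936706542969 234.50448608398438 22.15970802307129 22.224328994750977 380.5
   S [0.4395 0.0611 0.07  ] diam 59.6 59.8 45 scene px foot/top [313. 187.] [313. 169.]
   MS [0.4394 0.0607 0.09  ] diam 58.5 
[... 478 characters left out ...]
.] [281. 189.]
   MT [ 0.4694 -0.0544  0.11  ] diam 44.0 45.7 57 scene px foot/top [284. 211.] [281. 183.]
   T [ 0.4688 -0.0527  0.13  ] diam 43.2 44.9 62 scene px foot/top [285. 211.] [281. 177.]
coaster 273.6474609375 153.69625854492188 25.772485733032227 26.2004337310791 [0.6588 0.1705 0.02  ] 0.07029125216816234
coaster 307.4193115234375 151.65182495117188 25.66407012939453 26.01523780822754 [0.6649 0.0785 0.02  ] 0.07002734676577332
coaster 341.79779052734375 150.67279052734375 25.835735321044922 26.021543502807617 [ 0.668  -0.0153  0.02  ] 0.07051377282784527
coaster 375.1991271972656 147.63987731933594 25.67451286315918 26.279348373413086 [ 0.6769 -0.1065  0.02  ] 0.07011854496423574
```

View pics/crop1.png

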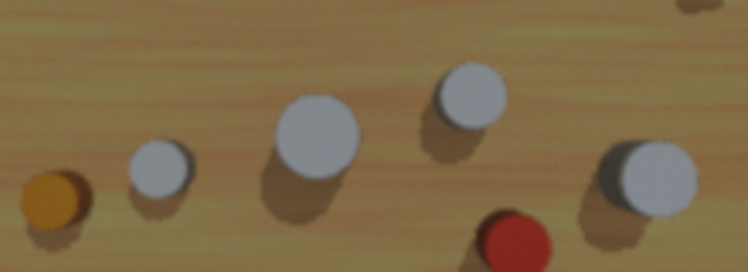

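Lids confirmed. The sizes keep the right ratios and the feet project onto the right pixels in the scene view:

| Canister | Position (x, y) |
|---|---|
| short | (0.414, 0.182) |
| tall | (0.439, 0.060) |
| medium-short | (0.470, -0.056) |
| medium-tall | (0.409, -0.190) |

The coloured look-alikes are clear of these. Coasters from the kettle end are at (0.676, -0.107), (0.670, -0.015), (0.664, 0.078) and (0.659, 0.170).

I'll lift first and turn the tool so it closes along world x.

Emit:
{"op": "move_arm", "data": {
  "increments": [
    {"grip":1,"slide":[0,0,-6],"twist":0},
    {"grip":1,"slide":[0,0,-6],"twist":0},
    {"grip":1,"slide":[0,0,0],"twist":-10},
    {"grip":1,"slide":[0,0,0],"twist":-10},
    {"grip":1,"slide":[0,0,0],"twist":-10},
    {"grip":1,"slide":[0,0,0],"twist":-10},
    {"grip":1,"slide":[0,0,0],"twist":-10},
    {"grip":1,"slide":[0,0,0],"twist":-10},
    {"grip":1,"slide":[0,0,0],"twist":-10},
    {"grip":1,"slide":[0,0,0],"twist":-0.8}
  ],
  "grip_force": 25
}}

```text
t: 1.35
position: [0.2386, -0.6844, 0.3571]
tcp_rot: [0.707, 0.707, 0.0, -0.0]
force: [-0.5, -0.1, -0.5]
finger_gap: 0.0928
grip_force: 0.0
```

Emit:
{"op": "move_arm", "data": {
  "increments": [
    {"grip":1,"slide":[4.9,1.7,0],"twist":0},
    {"grip":1,"slide":[4.9,1.7,0],"twist":0},
    {"grip":1,"slide":[4.9,1.7,0],"twist":0},
    {"grip":1,"slide":[4.9,1.7,0],"twist":0},
    {"grip":1,"slide":[4.9,1.7,0],"twist":0},
    {"grip":1,"slide":[4.9,1.7,0],"twist":0},
    {"grip":1,"slide":[4.9,1.7,0],"twist":0},
    {"grip":1,"slide":[4.9,1.7,0],"twist":0},
    {"grip":1,"slide":[4.9,1.7,0],"twist":0},
    {"grip":1,"slide":[4.9,1.7,0],"twist":0}
  ]
}}

```text
t: 2.6
position: [0.4088, -0.1928, 0.3578]
tcp_rot: [0.708, 0.706, 0.0, 0.0]
force: [1.6, -1.3, 0.5]
finger_gap: 0.0927
grip_force: 0.0
```

```bash
cat >> h.py <<'E'
from scipy.spatial.transform import Rotation as Ro
def wrist():
    from bench import r,vision
    s=r.sense();c=vision.capture("wrist");M=np.array(c["mount"])
    Rw=Ro.from_quat(s["tcp_rot"]).as_matrix()@M[:3,:3];o=np.array(s["position"])+Ro.from_quat(s["tcp_rot"]).as_matrix()@M[:3,3]
    c["R"]=Rw.T;c["t"]=-Rw.T@o;return s,c
E
python3 - <<'E'
from h import *
s,c=wrist();print(s["position"],c["mount"]);cv2.imwrite("pics/w1.png",c["frame"])
print(proj(c,[.409,-.190,.11]))
E
```

```text
[ 0.40883393 -0.19276392  0.35778786] [[-3.33926699e-04 -9.61778552e-01 -2.73828242e-01  7.60807552e-02]
 [ 9.99999800e-01 -1.74191025e-04 -6.07656243e-04 -3.91999812e-04]
 [ 5.36732319e-04 -2.73828390e-01  9.61778418e-01 -1.47092174e-01]
 [ 0.00000000e+00  0.00000000e+00  0.00000000e+00  1.00000000e+00]]
(np.float64(323.5543941786745), np.float64(170.82852974729443))
```

View pics/w1.png

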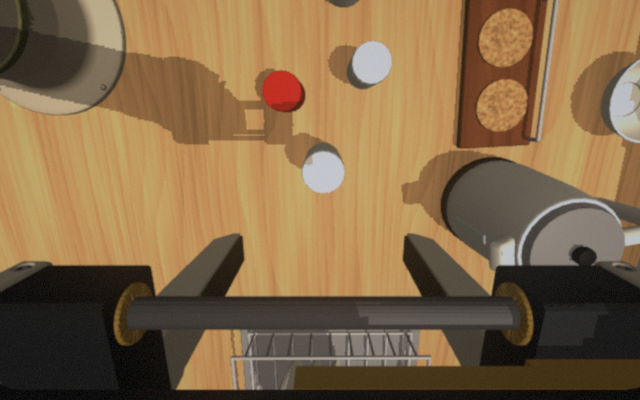

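The medium-tall lid is at (323,171), as predicted at (323.5,171). Descending to grip.

Emit:
{"op": "move_arm", "data": {
  "increments": [
    {"grip":1,"slide":[0.3,0,5],"twist":0},
    {"grip":1,"slide":[0,0,6],"twist":0},
    {"grip":1,"slide":[0,0,6],"twist":0},
    {"grip":1,"slide":[0,0,6],"twist":0},
    {"grip":1,"slide":[0,0,4],"twist":0},
    {"grip":1,"slide":[0,0,1.8],"twist":0},
    {"grip":1,"slide":[0,0,0],"twist":0},
    {"grip":-1,"slide":[0,0,0],"twist":0},
    {"grip":-1,"slide":[0,0,0],"twist":0},
    {"grip":-1,"slide":[0,0,0],"twist":0}
  ]
}}

```text
t: 3.9
position: [0.4088, -0.1918, 0.0704]
tcp_rot: [0.707, 0.707, 0.0, 0.001]
force: [-0.2, -0.7, 0.1]
finger_gap: 0.068
grip_force: 0.0
```

Emit:
{"op": "move_arm", "data": {
  "increments": [
    {"grip":-1,"slide":[0,0,0],"twist":0},
    {"grip":-1,"slide":[0,0,0],"twist":0},
    {"grip":-1,"slide":[0,0,0],"twist":0},
    {"grip":-1,"slide":[0,0,0],"twist":0}
  ]
}}

```text
t: 4.4
position: [0.4087, -0.1916, 0.07]
tcp_rot: [0.707, 0.707, 0.0, 0.0]
force: [-1.0, 0.3, 7.7]
finger_gap: 0.057
grip_force: 25.0
```

Emit:
{"op": "move_arm", "data": {
  "increments": [
    {"grip":-1,"slide":[0,0,-1.5],"twist":0},
    {"grip":-1,"slide":[0,0,-3],"twist":0},
    {"grip":-1,"slide":[0,0,-3],"twist":0},
    {"grip":-1,"slide":[0,0,-2],"twist":0},
    {"grip":-1,"slide":[1,1.5,-0.5],"twist":0},
    {"grip":-1,"slide":[2,3,0],"twist":0},
    {"grip":-1,"slide":[2,3,0],"twist":0},
    {"grip":-1,"slide":[2,3,0],"twist":0},
    {"grip":-1,"slide":[2,3,0],"twist":0},
    {"grip":-1,"slide":[2,3,0],"twist":0}
  ]
}}

```text
t: 5.65
position: [0.5747, -0.0793, 0.1684]
tcp_rot: [0.707, 0.708, -0.0, -0.001]
force: [-0.1, 0.2, -3.2]
finger_gap: 0.0567
grip_force: 25.0
```

Emit:
{"op": "move_arm", "data": {
  "increments": [
    {"grip":-1,"slide":[2,3,0],"twist":0},
    {"grip":-1,"slide":[2,3,0],"twist":0},
    {"grip":-1,"slide":[1.5,2,0],"twist":0},
    {"grip":-1,"slide":[1,1.6,0],"twist":0},
    {"grip":-1,"slide":[0,0,0],"twist":0},
    {"grip":-1,"slide":[0,0,0],"twist":0}
  ]
}}

```text
t: 6.4
position: [0.6685, -0.0169, 0.169]
tcp_rot: [0.707, 0.707, -0.001, -0.0]
force: [-0.1, -0.0, -3.5]
finger_gap: 0.0572
grip_force: 25.0
```

Run:
```python
from h import *
s,c=wrist();print(s["position"],s["finger_gap"]);cv2.imwrite("pics/w2.png",c["frame"])
for p in [(.6586,.1705),(.6643,.0785),(.6701,-.0153),(.6757,-.1065)]:print(proj(c,[*p,.02]))
hsv=cv2.cvtColor(c["frame"],cv2.COLOR_BGR2HSV);print("z lid",proj(c,[s["position"][0],s["position"][1],s["position"][2]+.04]))
```

```text
[ 0.66854498 -0.01690609  0.16904889] 0.057223362187452324
(np.float64(311.84518203275115), np.float64(-29.805011129481727))
(np.float64(319.1990573300471), np.float64(89.23317903549554))
(np.float64(325.4322622714208), np.float64(190.32061301040864))
(np.float64(330.5239392195599), np.float64(273.49330444623166))
z lid (np.float64(324.0840107851425), np.float64(310.0362957113023))
```

View pics/w2.png

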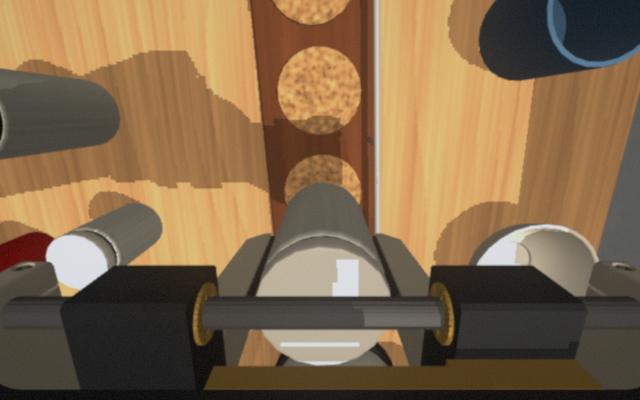

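Coaster 2 is seen at (319,90), predicted at (319,89), so the map holds; the mug and bowl are clear. Lowering.

Emit:
{"op": "move_arm", "data": {
  "increments": [
    {"grip":-1,"slide":[0,0.15,2],"twist":0},
    {"grip":-1,"slide":[0,0,2],"twist":0},
    {"grip":-1,"slide":[0,0,2],"twist":0},
    {"grip":-1,"slide":[0,0,1],"twist":0},
    {"grip":-1,"slide":[0,0,0.5],"twist":0},
    {"grip":-1,"slide":[0,0,0.2],"twist":0},
    {"grip":-1,"slide":[0,0,0.1],"twist":0},
    {"grip":-1,"slide":[0,0,0],"twist":0},
    {"grip":-1,"slide":[0,0,0],"twist":0}
  ]
}}

```text
t: 7.58
position: [0.6711, -0.0162, 0.092]
tcp_rot: [0.707, 0.707, 0.0, 0.0]
force: [-0.2, 0.0, -2.5]
finger_gap: 0.0567
grip_force: 25.0
```

Emit:
{"op": "move_arm", "data": {
  "increments": [
    {"grip":-1,"slide":[0,-0.1,0.1],"twist":0},
    {"grip":-1,"slide":[0,0,0.1],"twist":0},
    {"grip":-1,"slide":[0,0,0],"twist":0},
    {"grip":-1,"slide":[0,0,0],"twist":0}
  ]
}}

```text
t: 8.07
position: [0.6698, -0.0162, 0.0901]
tcp_rot: [0.707, 0.707, -0.0, 0.0]
force: [-2.5, -0.1, 6.1]
finger_gap: 0.0568
grip_force: 25.0
```

Foot is on the cork (force +6 N). Release, rise, and go to the medium-short one.

Emit:
{"op": "move_arm", "data": {
  "increments": [
    {"grip":1,"slide":[0,0,0],"twist":0},
    {"grip":1,"slide":[0,0,0],"twist":0},
    {"grip":1,"slide":[0,0,0],"twist":0},
    {"grip":1,"slide":[0,0,0],"twist":0},
    {"grip":1,"slide":[0,0,-2],"twist":0},
    {"grip":1,"slide":[0,0,-4],"twist":0},
    {"grip":1,"slide":[0,0,-5],"twist":0},
    {"grip":1,"slide":[0,0,-2],"twist":0},
    {"grip":1,"slide":[-1,-4,0],"twist":0},
    {"grip":1,"slide":[-1,-4,0],"twist":0}
  ]
}}

```text
t: 9.32
position: [0.5889, -0.0364, 0.2202]
tcp_rot: [0.707, 0.707, 0.0, 0.0]
force: [-0.5, -0.8, 0.6]
finger_gap: 0.0932
grip_force: 0.0
```

Emit:
{"op": "move_arm", "data": {
  "increments": [
    {"grip":1,"slide":[-1,-4,0],"twist":0},
    {"grip":1,"slide":[-1,-4,0],"twist":0},
    {"grip":1,"slide":[0,-4,0],"twist":0},
    {"grip":1,"slide":[0,0,0],"twist":0},
    {"grip":1,"slide":[0,0,0],"twist":0}
  ]
}}

```text
t: 9.95
position: [0.4709, -0.0563, 0.2202]
tcp_rot: [0.707, 0.707, 0.001, 0.001]
force: [0.8, 0.1, 0.6]
finger_gap: 0.0932
grip_force: 0.0
```

Run:
```python
from h import *
s,c=wrist();print(s["position"],s["finger_gap"]);cv2.imwrite("pics/w3.png",c["frame"])
print(proj(c,[.470,-.056,.09]))
from bench import vision
t=vision.capture("top");cv2.imwrite("pics/t3.png",t["frame"][120:290,200:470])
```

```text
[ 0.47094191 -0.05633682  0.22017575] 0.09324230195234856
(np.float64(322.417208815285), np.float64(196.72595184177393))
```

View pics/w3.png

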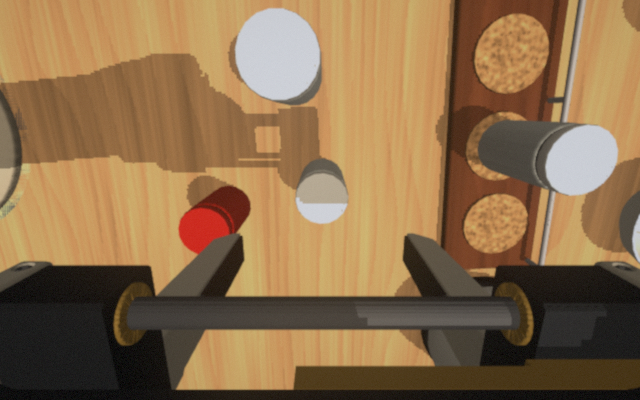

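The medium-tall canister stands on its coaster. The medium-short lid is at (322,197), as predicted, and red is at (210,225) on the left and clear. Descending part-opened.

Emit:
{"op": "move_arm", "data": {
  "increments": [
    {"grip":0.7,"slide":[0,0,2],"twist":0},
    {"grip":0.7,"slide":[0,0,5],"twist":0},
    {"grip":0.7,"slide":[0,0,5],"twist":0},
    {"grip":0.7,"slide":[0,0,3.5],"twist":0},
    {"grip":0.7,"slide":[0,0,1],"twist":0},
    {"grip":0.7,"slide":[0,0,0],"twist":0},
    {"grip":-1,"slide":[0,0,0],"twist":0},
    {"grip":-1,"slide":[0,0,0],"twist":0},
    {"grip":-1,"slide":[0,0,0],"twist":0},
    {"grip":-1,"slide":[0,0,0],"twist":0}
  ]
}}

```text
t: 11.3
position: [0.4701, -0.0566, 0.0553]
tcp_rot: [0.707, 0.707, 0.0, 0.0]
force: [-0.7, -0.5, 8.7]
finger_gap: 0.0508
grip_force: 25.0
```

Emit:
{"op": "move_arm", "data": {
  "increments": [
    {"grip":-1,"slide":[0,0,0],"twist":0},
    {"grip":-1,"slide":[0,0,0],"twist":0},
    {"grip":-1,"slide":[0,0,0],"twist":0},
    {"grip":-1,"slide":[0,0,0],"twist":0}
  ]
}}

```text
t: 11.8
position: [0.4701, -0.0566, 0.0552]
tcp_rot: [0.707, 0.707, 0.0, 0.0]
force: [-0.5, -0.6, 8.3]
finger_gap: 0.0506
grip_force: 25.0
```

Emit:
{"op": "move_arm", "data": {
  "increments": [
    {"grip":-1,"slide":[0,0,-2],"twist":0},
    {"grip":-1,"slide":[0,0,-4],"twist":0},
    {"grip":-1,"slide":[0,0,-5],"twist":0},
    {"grip":-1,"slide":[0,0,-3],"twist":0},
    {"grip":-1,"slide":[1.4,2,-1],"twist":0},
    {"grip":-1,"slide":[2.5,3.5,0],"twist":0},
    {"grip":-1,"slide":[2.5,3.5,0],"twist":0},
    {"grip":-1,"slide":[2.5,3.5,0],"twist":0},
    {"grip":-1,"slide":[2.5,3.5,0],"twist":0},
    {"grip":-1,"slide":[2,3.4,0],"twist":0}
  ]
}}

```text
t: 13.05
position: [0.6645, 0.0788, 0.2043]
tcp_rot: [0.707, 0.708, -0.0, -0.0]
force: [0.1, -0.1, -1.9]
finger_gap: 0.0507
grip_force: 25.0
```

Emit:
{"op": "move_arm", "data": {
  "increments": [
    {"grip":-1,"slide":[0,0,2],"twist":0},
    {"grip":-1,"slide":[0,0,4],"twist":0},
    {"grip":-1,"slide":[0,0,3],"twist":0},
    {"grip":-1,"slide":[0,0,1.5],"twist":0},
    {"grip":-1,"slide":[0,0,0.8],"twist":0},
    {"grip":-1,"slide":[0,0,0.3],"twist":0},
    {"grip":-1,"slide":[0,0,0],"twist":0},
    {"grip":-1,"slide":[0,0,0],"twist":0}
  ]
}}

```text
t: 14.05
position: [0.6643, 0.0779, 0.0894]
tcp_rot: [0.707, 0.707, 0.0, 0.0]
force: [-0.2, -0.3, -2.6]
finger_gap: 0.051
grip_force: 25.0
```

Needs 1.4 cm more.

Emit:
{"op": "move_arm", "data": {
  "increments": [
    {"grip":-1,"slide":[0,0,0.8],"twist":0},
    {"grip":-1,"slide":[0,0,0.3],"twist":0},
    {"grip":-1,"slide":[0,0,0.2],"twist":0},
    {"grip":-1,"slide":[0,0,0.1],"twist":0},
    {"grip":-1,"slide":[0,0,0],"twist":0},
    {"grip":-1,"slide":[0,0,0],"twist":0}
  ]
}}

```text
t: 14.8
position: [0.6636, 0.0778, 0.0754]
tcp_rot: [0.707, 0.707, -0.0, 0.0]
force: [-3.0, -1.3, 5.9]
finger_gap: 0.0505
grip_force: 25.0
```

Emit:
{"op": "move_arm", "data": {
  "increments": [
    {"grip":1,"slide":[0,0,0],"twist":0},
    {"grip":1,"slide":[0,0,0],"twist":0},
    {"grip":1,"slide":[0,0,0],"twist":0},
    {"grip":1,"slide":[0,0,0],"twist":0},
    {"grip":1,"slide":[0,0,-2],"twist":0},
    {"grip":1,"slide":[0,0,-5],"twist":0},
    {"grip":1,"slide":[0,0,-6],"twist":0},
    {"grip":1,"slide":[0,0,-4],"twist":0},
    {"grip":1,"slide":[-0.4,-4,0],"twist":0},
    {"grip":1,"slide":[-0.4,-4.5,0],"twist":0}
  ]
}}

```text
t: 16.05
position: [0.5782, 0.0699, 0.2464]
tcp_rot: [0.707, 0.707, 0.001, 0.001]
force: [-0.2, -0.4, -0.5]
finger_gap: 0.093
grip_force: 0.0
```

Emit:
{"op": "move_arm", "data": {
  "increments": [
    {"grip":1,"slide":[-0.4,-5,0],"twist":0},
    {"grip":1,"slide":[-0.4,-5,0],"twist":0},
    {"grip":1,"slide":[-0.2,-4,0],"twist":0},
    {"grip":1,"slide":[0,0,0],"twist":0},
    {"grip":1,"slide":[0,0,0],"twist":0}
  ]
}}

```text
t: 16.68
position: [0.44, 0.0599, 0.2457]
tcp_rot: [0.707, 0.707, 0.001, 0.001]
force: [0.7, 0.4, -0.4]
finger_gap: 0.0931
grip_force: 0.0
```

Run:
```python
from h import *
s,c=wrist();print(s["position"],s["finger_gap"]);cv2.imwrite("pics/w4.png",c["frame"])
print(proj(c,[.4393,.0598,.13]))
```

```text
[0.44000453 0.05987692 0.24570621] 0.09311345633569153
(np.float64(322.5512467345343), np.float64(201.5384768194513))
```

View pics/w4.png

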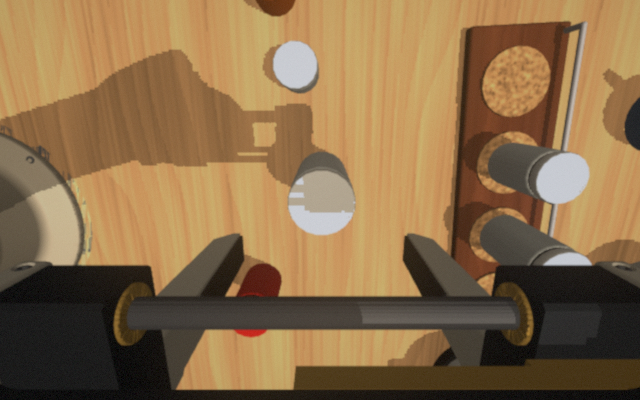

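Tall lid at (322,202), as predicted, and medium-short stands on its coaster. Gripping tall.

Emit:
{"op": "move_arm", "data": {
  "increments": [
    {"grip":1,"slide":[0,0,2],"twist":0},
    {"grip":1,"slide":[0,0,5],"twist":0},
    {"grip":1,"slide":[0,0,5],"twist":0},
    {"grip":1,"slide":[0,0,2.5],"twist":0},
    {"grip":1,"slide":[0,0,1],"twist":0},
    {"grip":1,"slide":[0,0,0],"twist":0},
    {"grip":-1,"slide":[0,0,0],"twist":0},
    {"grip":-1,"slide":[0,0,0],"twist":0},
    {"grip":-1,"slide":[0,0,0],"twist":0},
    {"grip":-1,"slide":[0,0,0],"twist":0}
  ]
}}

```text
t: 17.98
position: [0.439, 0.0595, 0.09]
tcp_rot: [0.707, 0.707, 0.0, 0.0]
force: [-1.2, -0.6, 5.9]
finger_gap: 0.0616
grip_force: 25.0
```

Emit:
{"op": "move_arm", "data": {
  "increments": [
    {"grip":-1,"slide":[0,0,0],"twist":0},
    {"grip":-1,"slide":[0,0,0],"twist":0},
    {"grip":-1,"slide":[0,0,0],"twist":0},
    {"grip":-1,"slide":[0,0,0],"twist":0}
  ]
}}

```text
t: 18.48
position: [0.439, 0.0596, 0.09]
tcp_rot: [0.707, 0.707, 0.0, 0.0]
force: [-2.3, -1.2, 7.5]
finger_gap: 0.0616
grip_force: 25.0
```

Emit:
{"op": "move_arm", "data": {
  "increments": [
    {"grip":-1,"slide":[0,0,-2],"twist":0},
    {"grip":-1,"slide":[0,0,-4],"twist":0},
    {"grip":-1,"slide":[0,0,-5],"twist":0},
    {"grip":-1,"slide":[0,0,-5],"twist":0},
    {"grip":-1,"slide":[-2.4,3.4,0],"twist":0},
    {"grip":-1,"slide":[-2.4,3.4,0],"twist":0},
    {"grip":-1,"slide":[-2.4,3.4,0],"twist":0},
    {"grip":-1,"slide":[-2.4,3.4,0],"twist":0},
    {"grip":-1,"slide":[-2.4,3.4,0],"twist":0},
    {"grip":-1,"slide":[-2.4,3.4,0],"twist":0}
  ]
}}

```text
t: 19.73
position: [0.6434, -0.0852, 0.249]
tcp_rot: [0.707, 0.707, -0.0, -0.0]
force: [-0.6, -0.6, -2.6]
finger_gap: 0.0616
grip_force: 25.0
```

Emit:
{"op": "move_arm", "data": {
  "increments": [
    {"grip":-1,"slide":[-2.2,3.3,0],"twist":0},
    {"grip":-1,"slide":[0,0,0],"twist":0},
    {"grip":-1,"slide":[0,0,0],"twist":0}
  ]
}}

```text
t: 20.1
position: [0.675, -0.1056, 0.2488]
tcp_rot: [0.707, 0.708, -0.0, -0.001]
force: [0.1, 0.1, -1.7]
finger_gap: 0.0615
grip_force: 25.0
```

Run:
```python
from h import *
s,c=wrist();print(s["position"],s["finger_gap"],s["force"])
from bench import vision
t=vision.capture("scene");cv2.imwrite("pics/s5.png",t["frame"])
```

```text
[ 0.67501793 -0.10564558  0.24879296] 0.0614518934788884 [ 0.06292009  0.14681736 -1.7200708 ]
```

View pics/s5.png

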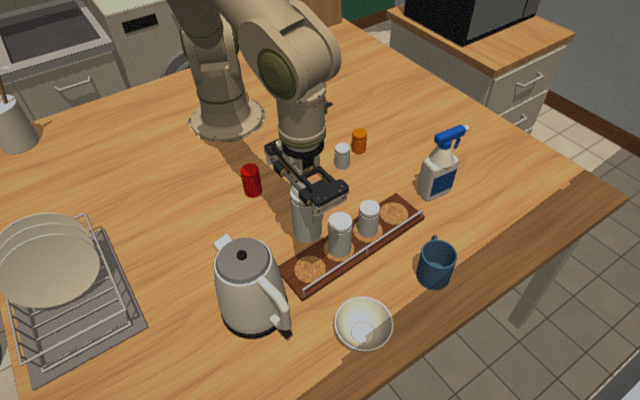

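Tall is held above the kettle-end coaster (309,268), clear of the kettle, with both placed canisters upright. Lowering.

Emit:
{"op": "move_arm", "data": {
  "increments": [
    {"grip":-1,"slide":[-0.1,0.05,2],"twist":0},
    {"grip":-1,"slide":[0,0,4],"twist":0},
    {"grip":-1,"slide":[0,0,4],"twist":0},
    {"grip":-1,"slide":[0,0,2],"twist":0},
    {"grip":-1,"slide":[0,0,1],"twist":0},
    {"grip":-1,"slide":[0,0,0.5],"twist":0},
    {"grip":-1,"slide":[0,0,0.2],"twist":0},
    {"grip":-1,"slide":[0,0,0.1],"twist":0},
    {"grip":-1,"slide":[0,0,0],"twist":0},
    {"grip":-1,"slide":[0,0,0],"twist":0}
  ]
}}

```text
t: 21.45
position: [0.6766, -0.1073, 0.112]
tcp_rot: [0.707, 0.707, 0.0, 0.0]
force: [0.3, -0.2, -2.2]
finger_gap: 0.0618
grip_force: 25.0
```

Emit:
{"op": "move_arm", "data": {
  "increments": [
    {"grip":-1,"slide":[0,0,0.1],"twist":0},
    {"grip":-1,"slide":[0,0,0.1],"twist":0},
    {"grip":-1,"slide":[0,0,0],"twist":0},
    {"grip":-1,"slide":[0,0,0],"twist":0}
  ]
}}

```text
t: 21.95
position: [0.6765, -0.1072, 0.1101]
tcp_rot: [0.707, 0.707, -0.0, 0.0]
force: [-1.7, 0.8, 5.3]
finger_gap: 0.0618
grip_force: 25.0
```

Emit:
{"op": "move_arm", "data": {
  "increments": [
    {"grip":1,"slide":[0,0,0],"twist":0},
    {"grip":1,"slide":[0,0,0],"twist":0},
    {"grip":1,"slide":[0,0,0],"twist":0},
    {"grip":1,"slide":[0,0,0],"twist":0},
    {"grip":1,"slide":[0,0,-2],"twist":0},
    {"grip":1,"slide":[0,0,-5],"twist":0},
    {"grip":1,"slide":[0,0,-5],"twist":0},
    {"grip":1,"slide":[0,0,-2],"twist":0},
    {"grip":1,"slide":[3,-3,0],"twist":0},
    {"grip":1,"slide":[4,-3.5,0],"twist":0}
  ]
}}

```text
t: 23.2
position: [0.6107, -0.0374, 0.2499]
tcp_rot: [0.708, 0.707, 0.0, 0.0]
force: [0.8, -0.0, 0.6]
finger_gap: 0.0929
grip_force: 0.0
```

Emit:
{"op": "move_arm", "data": {
  "increments": [
    {"grip":1,"slide":[4,-3.5,0],"twist":0},
    {"grip":1,"slide":[4,-3.5,0],"twist":0},
    {"grip":1,"slide":[4,-3.5,0],"twist":0},
    {"grip":1,"slide":[4,-3.5,0],"twist":0},
    {"grip":1,"slide":[4,-3.5,0],"twist":0},
    {"grip":1,"slide":[1.9,-2.2,0],"twist":0},
    {"grip":1,"slide":[0,0,0],"twist":0},
    {"grip":1,"slide":[0,0,0],"twist":0}
  ]
}}

```text
t: 24.2
position: [0.4148, 0.1811, 0.2498]
tcp_rot: [0.707, 0.707, 0.0, 0.0]
force: [0.2, -0.4, 0.9]
finger_gap: 0.0931
grip_force: 0.0
```

Run:
```python
from h import *
s,c=wrist();print(s["position"],s["finger_gap"]);cv2.imwrite("pics/w6.png",c["frame"])
print(proj(c,[.414,.1817,.07]))
```

```text
[0.41483424 0.1810825  0.24978256] 0.0930691138668003
(np.float64(322.7518000509854), np.float64(184.32081674035726))
```

View pics/w6.png

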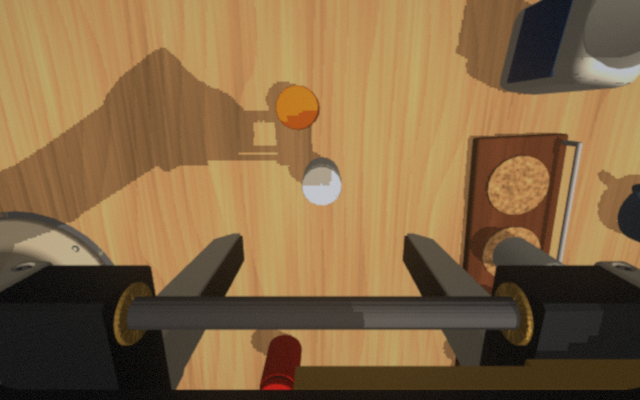

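Short lid at (322,184), as predicted; orange at (297,107) is the look-alike and stays clear. Gripping short.

Emit:
{"op": "move_arm", "data": {
  "increments": [
    {"grip":0.7,"slide":[0.05,-0.1,2],"twist":0},
    {"grip":0.7,"slide":[0,0,5],"twist":0},
    {"grip":0.7,"slide":[0,0,5],"twist":0},
    {"grip":0.7,"slide":[0,0,5],"twist":0},
    {"grip":0.7,"slide":[0,0,2.5],"twist":0},
    {"grip":0.7,"slide":[0,0,0.5],"twist":0},
    {"grip":0.7,"slide":[0,0,0],"twist":0},
    {"grip":-1,"slide":[0,0,0],"twist":0},
    {"grip":-1,"slide":[0,0,0],"twist":0},
    {"grip":-1,"slide":[0,0,0],"twist":0}
  ]
}}

```text
t: 25.5
position: [0.4137, 0.1821, 0.0502]
tcp_rot: [0.707, 0.707, 0.001, 0.0]
force: [0.5, 0.3, -0.2]
finger_gap: 0.0531
grip_force: 0.0
```

Emit:
{"op": "move_arm", "data": {
  "increments": [
    {"grip":-1,"slide":[0,0,0],"twist":0},
    {"grip":-1,"slide":[0,0,0],"twist":0},
    {"grip":-1,"slide":[0,0,0],"twist":0},
    {"grip":-1,"slide":[0,0,0],"twist":0},
    {"grip":-1,"slide":[0,0,0],"twist":0}
  ]
}}

```text
t: 26.12
position: [0.4134, 0.1821, 0.0499]
tcp_rot: [0.707, 0.707, 0.0, 0.0]
force: [-0.5, -0.8, 6.0]
finger_gap: 0.0441
grip_force: 25.0
```

The wrist camera side of the gripper points toward the spray head (around (0.646, 0.273)) here. I'll turn the tool about in the air before approaching that end, so first I check the last joint.

Emit:
{"op": "move_arm", "data": {
  "increments": [
    {"grip":-1,"slide":[0,0,-2],"twist":0},
    {"grip":-1,"slide":[0,0,-4],"twist":0},
    {"grip":-1,"slide":[0,0,-4],"twist":0},
    {"grip":-1,"slide":[0,0,-2],"twist":0},
    {"grip":-1,"slide":[-1,3,0],"twist":0},
    {"grip":-1,"slide":[-1,3,0],"twist":0},
    {"grip":-1,"slide":[-1,3,0],"twist":0},
    {"grip":-1,"slide":[0,0,0],"twist":0}
  ]
}}

```text
t: 27.12
position: [0.5049, 0.151, 0.1691]
tcp_rot: [0.708, 0.706, 0.0, 0.0]
force: [0.2, -1.0, -1.6]
finger_gap: 0.0449
grip_force: 25.0
```

Run:
```python
from h import *
from bench import r
s=r.sense();print(s["position"],np.round(s["joints"],2),s["finger_gap"])
```

```text
[0.50492713 0.15104894 0.1691442 ] [ 0.01  0.51 -0.57  2.09  0.45  0.66 -0.87] 0.04488549098617215
```

Emit:
{"op": "move_arm", "data": {
  "increments": [
    {"grip":-1,"slide":[0,0,0],"twist":10},
    {"grip":-1,"slide":[0,0,0],"twist":10},
    {"grip":-1,"slide":[0,0,0],"twist":0}
  ]
}}

```text
t: 27.5
position: [0.5024, 0.1525, 0.1696]
tcp_rot: [0.818, 0.575, -0.0, 0.0]
force: [0.3, 0.0, -1.5]
finger_gap: 0.0451
grip_force: 25.0
```

Run:
```python
from h import *
from bench import r
s=r.sense();print(s["position"],np.round(s["joints"],2),s["tcp_rot"])
```

```text
[0.50236228 0.15252201 0.16956693] [-0.06  0.49 -0.47  2.1   0.38  0.63 -1.14] [ 8.18324944e-01  5.74755715e-01 -3.81383350e-04  9.29458534e-05]
```

Emit:
{"op": "move_arm", "data": {
  "increments": [
    {"grip":-1,"slide":[0,0,0],"twist":-10},
    {"grip":-1,"slide":[0,0,0],"twist":-10},
    {"grip":-1,"slide":[0,0,0],"twist":-10},
    {"grip":-1,"slide":[0,0,0],"twist":-10},
    {"grip":-1,"slide":[0,0,0],"twist":-10},
    {"grip":-1,"slide":[0,0,0],"twist":-10},
    {"grip":-1,"slide":[0,0,0],"twist":-10},
    {"grip":-1,"slide":[0,0,0],"twist":-10},
    {"grip":-1,"slide":[0,0,0],"twist":-10},
    {"grip":-1,"slide":[0,0,0],"twist":-10}
  ]
}}

```text
t: 28.75
position: [0.5029, 0.1522, 0.1696]
tcp_rot: [0.081, 0.997, -0.0, 0.0]
force: [0.8, 0.1, -0.9]
finger_gap: 0.0446
grip_force: 25.0
```

Emit:
{"op": "move_arm", "data": {
  "increments": [
    {"grip":-1,"slide":[0,0,0],"twist":-10},
    {"grip":-1,"slide":[0,0,0],"twist":-10},
    {"grip":-1,"slide":[0,0,0],"twist":-10},
    {"grip":-1,"slide":[0,0,0],"twist":-10},
    {"grip":-1,"slide":[0,0,0],"twist":-10},
    {"grip":-1,"slide":[0,0,0],"twist":-10},
    {"grip":-1,"slide":[0,0,0],"twist":-10},
    {"grip":-1,"slide":[0,0,0],"twist":-10},
    {"grip":-1,"slide":[0,0,0],"twist":-10},
    {"grip":-1,"slide":[0,0,0],"twist":-10}
  ]
}}

```text
t: 30.0
position: [0.503, 0.1521, 0.1696]
tcp_rot: [0.711, -0.703, 0.0, -0.0]
force: [0.9, -0.4, -1.1]
finger_gap: 0.0448
grip_force: 25.0
```

Run:
```python
from h import *
from bench import r
s=r.sense();R=Ro.from_quat(s["tcp_rot"]).as_matrix();p=np.array(s["position"])
print(p,np.round(s["joints"],2),R.round(3));print("slide cm",100*R.T@(np.array([.6586,.1705,.17])-p))
```

```text
[0.50303869 0.15207757 0.1695802 ] [ 0.39  0.79 -1.26  2.07  0.92  1.01  1.79] [[ 0.011 -1.     0.   ]
 [-1.    -0.011 -0.   ]
 [ 0.    -0.    -1.   ]]
slide cm [ -1.66820511 -15.57576825  -0.03703116]
```

Joint 3 is near its limit, so I'll ease the twist back a bit.

Emit:
{"op": "move_arm", "data": {
  "increments": [
    {"grip":-1,"slide":[0,0,0],"twist":10},
    {"grip":-1,"slide":[0,0,0],"twist":10},
    {"grip":-1,"slide":[0,0,0],"twist":10},
    {"grip":-1,"slide":[0,0,0],"twist":0}
  ]
}}

```text
t: 30.5
position: [0.5031, 0.1522, 0.1699]
tcp_rot: [-0.502, 0.865, -0.001, 0.0]
force: [-1.2, 0.4, -1.5]
finger_gap: 0.0446
grip_force: 25.0
```

Run:
```python
from h import *
from bench import r
s=r.sense();R=Ro.from_quat(s["tcp_rot"]).as_matrix();p=np.array(s["position"])
print(p,np.round(s["joints"],2),R.round(3));print("slide cm",100*R.T@(np.array([.6586,.1705,.17])-p))
```

```text
[0.50310126 0.15215703 0.16992204] [ 0.34  0.71 -1.15  2.08  0.85  0.93  1.34] [[-0.495 -0.869  0.001]
 [-0.869  0.495 -0.001]
 [ 0.    -0.001 -1.   ]]
slide cm [-9.29376191e+00 -1.26011599e+01  6.08909126e-03]
```

Emit:
{"op": "move_arm", "data": {
  "increments": [
    {"grip":-1,"slide":[-1,-1.3,0],"twist":0},
    {"grip":-1,"slide":[-2,-2.7,0],"twist":0},
    {"grip":-1,"slide":[-2,-2.7,0],"twist":0},
    {"grip":-1,"slide":[-2,-2.7,0],"twist":0},
    {"grip":-1,"slide":[-1.3,-1.9,0],"twist":0},
    {"grip":-1,"slide":[-1,-1.3,0],"twist":0},
    {"grip":-1,"slide":[0,0,0],"twist":0},
    {"grip":-1,"slide":[0,0,0],"twist":0}
  ]
}}

```text
t: 31.5
position: [0.6585, 0.1698, 0.1692]
tcp_rot: [-0.501, 0.865, 0.0, -0.0]
force: [0.0, -1.4, -0.2]
finger_gap: 0.0447
grip_force: 25.0
```

Run:
```python
from h import *
from bench import r,vision
s=r.sense();R=Ro.from_quat(s["tcp_rot"]).as_matrix();p=np.array(s["position"])
print(p,np.round(s["joints"],2));print("slide cm",100*R.T@(np.array([.6586,.1705,.17])-p))
cv2.imwrite("pics/s7.png",cv2.resize(vision.capture("scene")["frame"][100:320,230:500],None,fx=2.5,fy=2.5))
```

```text
[0.65845655 0.16978381 0.16915815] [ 0.28  0.86 -1.09  1.73  0.85  1.11  1.53]
slide cm [-0.06921659  0.02329381 -0.08419439]
```

View pics/s7.png

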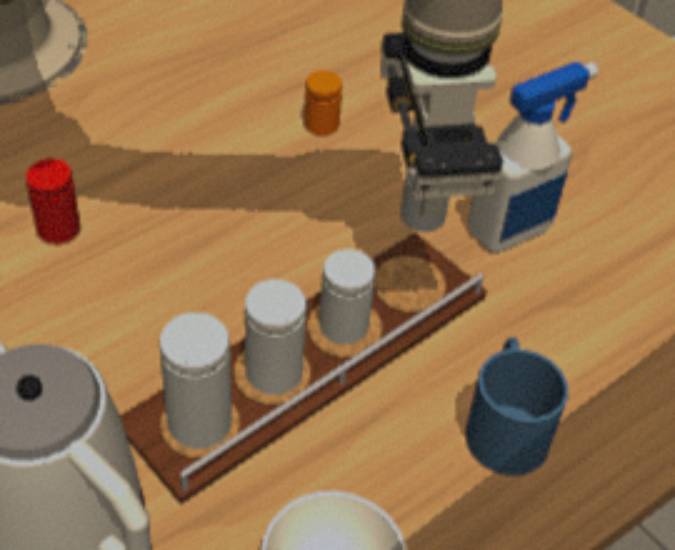

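Three stand centred at crop (197,420), (275,370) and (345,320). Short is held above the last coaster (410,285) with the spray bottle beside it untouched. Lowering.

Emit:
{"op": "move_arm", "data": {
  "increments": [
    {"grip":-1,"slide":[0,0,2],"twist":0},
    {"grip":-1,"slide":[0,0,3],"twist":0},
    {"grip":-1,"slide":[0,0,2.5],"twist":0},
    {"grip":-1,"slide":[0,0,1.2],"twist":0},
    {"grip":-1,"slide":[0,0,0.6],"twist":0},
    {"grip":-1,"slide":[0,0,0.3],"twist":0},
    {"grip":-1,"slide":[0,0,0.1],"twist":0},
    {"grip":-1,"slide":[0,0,0],"twist":0},
    {"grip":-1,"slide":[0,0,0],"twist":0}
  ]
}}

```text
t: 32.67
position: [0.6591, 0.1699, 0.073]
tcp_rot: [-0.5, 0.866, -0.0, 0.0]
force: [0.3, -0.1, -0.6]
finger_gap: 0.0448
grip_force: 25.0
```

Emit:
{"op": "move_arm", "data": {
  "increments": [
    {"grip":-1,"slide":[0,0,0.1],"twist":0},
    {"grip":-1,"slide":[0,0,0.1],"twist":0},
    {"grip":-1,"slide":[0,0,0.1],"twist":0},
    {"grip":-1,"slide":[0,0,0],"twist":0},
    {"grip":-1,"slide":[0,0,0],"twist":0}
  ]
}}

```text
t: 33.3
position: [0.6589, 0.1698, 0.07]
tcp_rot: [-0.5, 0.866, -0.0, 0.0]
force: [-2.3, -1.3, 5.3]
finger_gap: 0.0445
grip_force: 25.0
```

Emit:
{"op": "move_arm", "data": {
  "increments": [
    {"grip":0.5,"slide":[0,0,0],"twist":0},
    {"grip":0.5,"slide":[0,0,0],"twist":0},
    {"grip":0.5,"slide":[0,0,0],"twist":0},
    {"grip":0.5,"slide":[0,0,0],"twist":0},
    {"grip":0.5,"slide":[0,0,-2],"twist":0},
    {"grip":0.5,"slide":[0,0,-5],"twist":0},
    {"grip":0.5,"slide":[0,0,-5],"twist":0},
    {"grip":0.5,"slide":[1.5,2.6,-3],"twist":0},
    {"grip":0.5,"slide":[2.5,4.3,0],"twist":0},
    {"grip":0.5,"slide":[2.5,4.3,0],"twist":0}
  ]
}}

```text
t: 34.55
position: [0.528, 0.1699, 0.2213]
tcp_rot: [-0.5, 0.866, -0.0, 0.001]
force: [0.1, 0.8, -0.1]
finger_gap: 0.0701
grip_force: 0.0
```

Emit:
{"op": "move_arm", "data": {
  "increments": [
    {"grip":0.5,"slide":[1,1.7,0],"twist":0},
    {"grip":0.5,"slide":[0,0,0],"twist":0},
    {"grip":0.5,"slide":[0,0,0],"twist":0}
  ]
}}

```text
t: 34.92
position: [0.5109, 0.1694, 0.2203]
tcp_rot: [-0.5, 0.866, -0.0, 0.001]
force: [0.8, -0.5, -0.1]
finger_gap: 0.0698
grip_force: 0.0
```

Run:
```python
from h import *
from bench import r,vision
print(r.sense()["position"])
c=vision.capture("top");f=c["frame"];cv2.imwrite("pics/t8.png",cv2.resize(f[100:220,170:480],None,fx=2.5,fy=2.5,interpolation=2))
hsv=cv2.cvtColor(f,cv2.COLOR_BGR2HSV);m=((hsv[...,1]<45)&(hsv[...,2]>130)).astype(np.uint8)
for p,h in [((.6586,.1705),.09),((.6643,.0785),.11),((.6701,-.0153),.13),((.6757,-.1065),.15)]:
    u,v=map(int,np.round(proj(c,[*p,h])));q=np.zeros_like(m);cv2.circle(q,(u,v),15,1,-1)
    ks=cv2.findContours(m*q,0,2)[0]
    if ks:
        k=max(ks,key=cv2.contourArea);e=cv2.fitEllipse(k);x=cast(c,*e[0],h);print(u,v,e[0],e[1],x.round(4),"err",(x[:2]-p).round(4))
```

```text
[0.51092003 0.16940653 0.22030191]
271 149 (270.1346435546875, 146.70025634765625) (11.17358684539795, 16.38084602355957) [0.6638 0.1718 0.09  ] err [0.0052 0.0013]
306 145 (306.31103515625, 145.45408630371094) (16.894969940185547, 18.373449325561523) [0.6633 0.0781 0.11  ] err [-0.001  -0.0004]
344 141 (343.38995361328125, 141.0157012939453) (19.566852569580078, 21.628524780273438) [ 0.6708 -0.0145  0.13  ] err [0.0007 0.0008]
382 137 (381.84429931640625, 136.92393493652344) (22.67466926574707, 23.387771606445312) [ 0.677  -0.1072  0.15  ] err [ 0.0013 -0.0007]
```

View pics/t8.png

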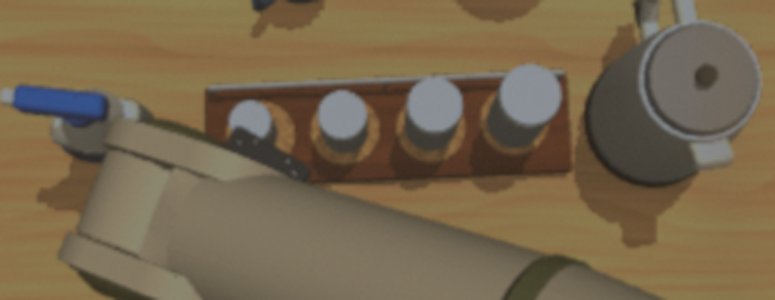

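All four stand in order within about 1.5 mm. The short lid at crop (250,120) is partly hidden by the gripper, which explains its larger reading. The kettle and spray bottle are in place, so I'm handing in.

```bash
python3 -c "
from bench import order
print(order.job_done())"
```

```text
the job is handed in; nothing more can be done
None
```

I placed all four canisters upright on their coasters, running tall to short from the kettle to the spray bottle, and handed the job in; no verdict came back. Three measured within about 1.5 mm of centre, the short one was partly hidden in the last picture but was set down within about 1 mm by the arm's reading, and the kettle and spray bottle were not disturbed.

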